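# Hold a clamp on the retort stand for fastening

### The job

I need a third hand at the retort stand: pick up the lying clamp that has the open boss at its end, carry it level and push the boss straight onto the upright rod, with the jaws out over the stand's base plate and the boss about 20 cm above the bench, until the rod sits fully home in the slot. Press it there steadily with about 10 newtons (never a hard shove) and finish while you are still gripping and pressing it, so that I can do up the thumbscrew. Leave everything else on the bench where it is.

Things in the scene. Friction and masses are not known exactly. Their poses are not given: they have to be found in the camera images.
- clamp: The clamp to hold, 0.3 kg, aluminium, 300 mm long: round steel arm 11 mm thick, three rubber-sleeved prongs at one end, open boss at the other. Lies the way up it is used. Origin on its underside; x along the arm to the boss, z up. Arm axis 20 mm above the underside, bare from x = -55 to 95 mm; prongs and knuckle (40 high, 66 wide) at x = -160 to -60. Centre of mass near x = 0.
- clamp_grip (a point): Point on the axis of the clamp's bare arm, 15 mm towards the boss from the clamp's origin, 20 mm above its underside: a good place to pinch the arm from above.
- clamp_seat (a point): Where the rod's axis lies when home in the boss's slot: 116 mm along the clamp's x, 20 mm above its underside. The boss is 40 high, 34 wide, x = 96 to 145 mm. The slot runs up and down and opens to +x: 20 wide with a flat bottom at x = 110 and a mouth flared to 35 by lips 46 wide outside; the rod may sit anywhere across it. Undone brass thumbscrew sticks out to y = 48 mm.
- clamp_jaws (a point): Point between the prong tips, 140 mm from the clamp's origin along its -x, 20 mm above the underside.
- stand: Retort stand, fixed: dark steel base plate 220 x 140 x 10 mm bolted to the bench, origin at the centre of its underside. x runs lengthwise along the plate towards the rod, which stands 80 mm from the origin on the centre line in a collar 34 mm across, 22 mm high. A clamp coming on over the plate moves along this +x.
- rod: The stand's upright steel rod, 12 mm thick, top 600 mm above the bench; origin on its axis, 22 mm above the bench. It is slim and sways springily about its foot along the stand's x axis (stiff sideways): at 200 mm above the bench it gives way by about 0.3 mm for each newton and springs back.
- rod_mark (a point): Point on the axis of the rod, 200 mm above the bench; it moves with the rod when this sways.
- plain_clamp: A second lying clamp, with the same jaws but a plain round end to its arm and no boss (a small aluminium collar on the arm instead): not wanted. 280 mm long, 40 mm high, same axes; lies on the other side of the stand. Leave it alone.
- flask: Small conical glass flask, 62 mm wide, 95 mm high, standing on the stand's base plate; origin under its centre. Leave it standing.
- amber_bottle: Amber jar with a black cap, 60 mm wide, 105 mm high; origin under its centre. Leave alone.
- small_bottle: Small amber jar with a black cap, 44 mm wide, 75 mm high; origin under its centre. Leave alone.
- mortar: White porcelain mortar, 100 mm wide, 58 mm high; origin under its centre. Leave alone.
- boss_head: Loose aluminium boss head with brass screw, 62 x 26 x 36 mm, between the robot and the stand; origin under its block. Leave alone.
Things that resemble listed ones, but are neither listed nor needed, are in the scene too. Leave any blue or purple look-alike of the flask alone.

How it is judged:
By the outcome, as a careful person would: the job done as asked, in the order asked, and still so for the second after the job is handed in, while the arm keeps its last pose, push and grip.
It also fails if it takes over 58 s, if anything falls off the work surface, if the arm or the gripper's body presses on something with over 40 N, if the wrist force passes 120 N, or if a joint passes its speed limit or range.

### The arm

A 6-joint arm with a two-finger parallel gripper is mounted at the origin on the work surface. World frame = base frame: x ahead of the robot, y to its left, z up, the work surface at z = 0. Lengths are in m, angles in rad, forces in N, time in s.
With the tool pointing down it reaches from about 0.25 to 0.725 m from the base axis. Payload 4 kg.
Tool frame: the origin (TCP) lies between the finger pads; the fingertips stand 25 mm ahead of it and the grasp point (between the pads) lies 6 mm ahead of it; z points along the fingers, y is the direction in which the jaws open and shut (so a half turn about z gives the same grasp; the last joint's range is limited). The gripper opens to 85 mm and grips with 20 to 120 N. Pads are 22 mm wide; open, the fingers measure 114 mm over their backs; the gripper's body (76 mm by 85 mm) begins 54 mm behind the grasp point. The pads swing forward as they close: fully open they stand 13 mm farther back than shut.
Start: joints at [-1.285, 0.241, 0.005, 1.335, 0, 1.571], TCP at [0.141, -0.48, 0.256] pointing down, gripper open.
Joint ranges: [-2.72, 2.72], [-1.05, 1.87], [-1.09, 1.28], [-1.99, 2.15], [-1.42, 1.44], [-3.14, 3.14]. Speed limits (rad/s): [2.79, 2.79, 3.14, 3.14, 3.14, 3.14].

### API

Orientations are given as a rotation vector (axis times angle).
In Python, from bench import * gives the robot as it stands.
- The arm moves only by the shell command python3 -m jog 'ROWS' [FORCE]. ROWS is JSON, one flat list of numbers, 5 for each row, row after row: the shift along the tool's x, y, z in mm, then the turn about the tool's z in degrees, then the gripper command: -1 is fully open, 1 is shut, values between are in proportion. A call has 1 to 10 rows; each row is the pose to reach, as a shift and turn from the pose commanded when the call began, along the tool's axes at that moment; what a row does not reach only later rows make up. A row lasts 1/10 s, in which the tool goes at most 50 mm and 8.59 degrees, less where a joint would pass 70% of its speed; a pose out of reach is approached as far as the arm can. A call with a gripper value outside its range is refused whole. The fingers move at their own pace and stop on an object; FORCE is the grip in N (left out, the last holds). Time passes only in rows, so rows that repeat a pose let the fingers close. It gives the time, the measured TCP pose, the force and the opening at its end, in the units of the state.
- observe(): the state, without advancing time (a new reading comes with each control period).
- grab_frame(name): name is "scene" or "top" or "wrist"; returns a dict with "frame" (480x640x3 uint8, red, green, blue), "mtx" (3x3 intrinsics, pixels), "xyz" and "attitude" of the camera in the world; the wrist camera has in their place "T_tool_cam" (4x4, takes a point from camera to tool coordinates, whose origin is the TCP and whose axes are the flange's). Camera axes: x right, y down, z forward; pixel columns grow to the right and rows downward; lengths in m; the calibration is good to about 2 mm. A picture is of the moment at which its call begins: read the wrist's pose just before it. There is no depth.
- finish_job(): hands the job in, once; it reports no verdict.
The state is a dict: "t": time; "qpos": joint angles; "joint_vel": joint speeds; "joint_torque": joint torques, N m; "ee_pos": TCP position; "orientation": TCP orientation; "wrist_force": force on the tool from outside, world axes, zero at the start; "ft_torque": the same for the moment, N m; "grip_width": finger opening in m.
Only numpy, scipy, OpenCV 4.12 (cv2) and the standard library are available. Lean on these libraries where they do the work, as an engineer would, in place of code of your own. Each camera call takes 0.05 s, during which the arm holds its last target.

## Working session

There is one attempt and no reset: what is moved stays moved. The work goes in short steps, Python scripts to look and compute and a shell command to move; the robot and the scene stay as the last step left them, time stands still between calls to the robot, and variables do not carry over. Pictures are saved under pics/ and viewed, and the job is handed in when it is done.

```bash
mkdir -p pics; ls
cat > look.py <<'E'
from bench import *
import cv2,sys,pickle,numpy as np
def snap(name,fn):
    s=observe(); g=grab_frame(name)
    cv2.imwrite('pics/'+fn+'.png',cv2.cvtColor(g['frame'],cv2.COLOR_RGB2BGR))
    pickle.dump((s,g),open('pics/'+fn+'.pkl','wb'))
    return s,g
E
python3 - <<'E'
from look import *
for n in('scene','top'):
    s,g=snap(n,n+'1'); print(g['mtx'],g['xyz'],g['attitude'])
print(s)
E
```

```text
pics
[[438.58231816   0.         318.52374542]
 [  0.         438.58231816 238.18642461]
 [  0.           0.           1.        ]] [ 0.88904611 -0.74064635  0.62108818] [-2.0871812  -0.51714502  0.31075561]
[[611.83151927   0.         314.96397857]
 [  0.         611.83151927 249.33565319]
 [  0.           0.           1.        ]] [ 0.31216154 -0.04688779  1.78772061] [-2.18061746  2.14271304 -0.14734812]
{'t': 0.05, 'qpos': array([-1.28497230e+00,  2.41383614e-01,  3.79499588e-03,  1.33519641e+00,
       -1.87461881e-05,  1.57081960e+00]), 'joint_vel': array([ 1.14184021e-03,  5.63909740e-04,  4.90216167e-05,  1.51049275e-03,
       -9.22900033e-04, -7.30063011e-04]), 'joint_torque': array([ 6.34346907e-05, -3.73491812e+01,  2.53292888e+01,  1.09942936e-02,
       -1.28865886e-05,  6.83249041e-06]), 'ee_pos': array([ 0.14081502, -0.47919212,  0.25545457]), 'orientation': array([-3.10762498e+00, -4.47128489e-01,  4.73801554e-04]), 'wrist_force': array([ 0.50485153,  0.04447145, -0.12930233]), 'ft_torque': array([-0.0441926 ,  0.04370328, -0.00442162]), 'grip_width': 0.08533544594657834}
```

View pics/scene1.png

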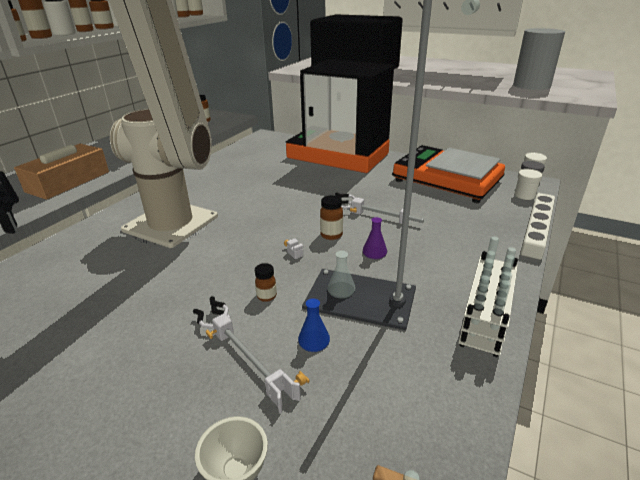

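View pics/top1.png

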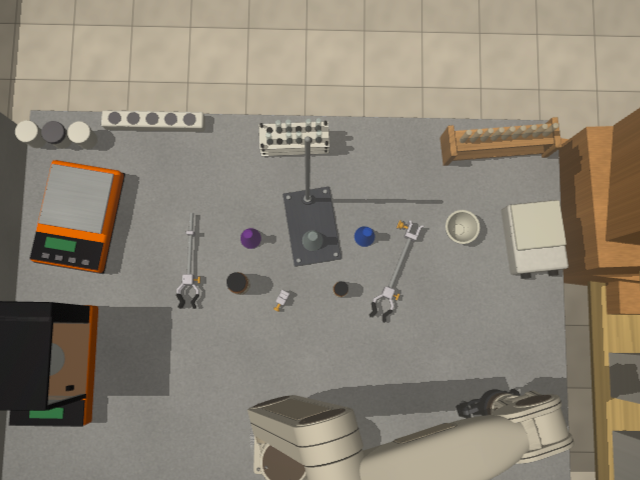

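The top view shows the clamp with the boss at about (412,230), jaws at (383,305), the stand's plate around (312,226) with the rod's foot at (308,199), and the flask at (313,240). I'll zoom in for measuring.

Run:
```python
import cv2
a=cv2.imread('pics/top1.png')
c=a[120:330,270:480]; cv2.imwrite('pics/topz.png',cv2.resize(c[60:210,0:200],None,fx=4,fy=4,interpolation=cv2.INTER_CUBIC))
b=cv2.imread('pics/scene1.png')
cv2.imwrite('pics/scz.png',cv2.resize(b[260:420,180:440],None,fx=3,fy=3,interpolation=cv2.INTER_CUBIC))
```

```text
(no output)
```

View pics/topz.png

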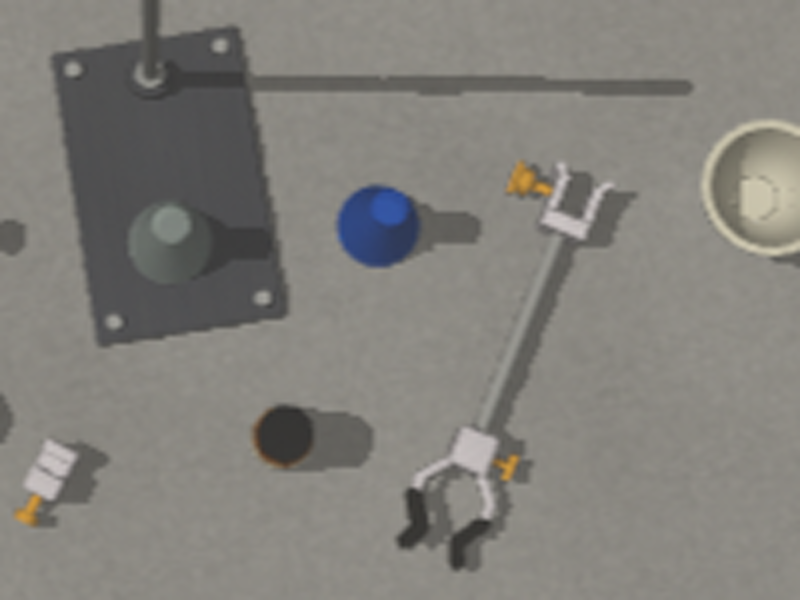

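View pics/scz.png

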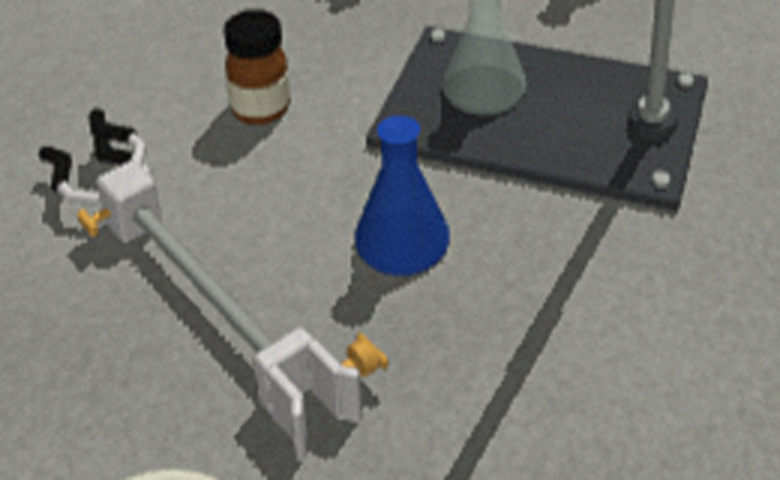

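```bash
cat >> look.py <<'E'
from scipy.spatial.transform import Rotation as R
def ray(g,u,v,z,s=None):
    d=np.linalg.inv(g['mtx'])@[u,v,1]
    if 'xyz' in g: Rm=R.from_rotvec(g['attitude']).as_matrix();p=np.array(g['xyz'])
    else:
        T=np.eye(4);T[:3,:3]=R.from_rotvec(s['orientation']).as_matrix();T[:3,3]=s['ee_pos']
        T=T@g['T_tool_cam'];Rm=T[:3,:3];p=T[:3,3]
    d=Rm@d; return p+d*(z-p[2])/d[2]
def proj(g,P,s=None):
    if 'xyz' in g: Rm=R.from_rotvec(g['attitude']).as_matrix();p=np.array(g['xyz'])
    else:
        T=np.eye(4);T[:3,:3]=R.from_rotvec(s['orientation']).as_matrix();T[:3,3]=s['ee_pos']
        T=T@g['T_tool_cam'];Rm=T[:3,:3];p=T[:3,3]
    c=Rm.T@(np.asarray(P)-p); c=g['mtx']@c; return c[:2]/c[2]
E
python3 - <<'E'
from look import *
s,g=pickle.load(open('pics/top1.pkl','rb'))
f=lambda u,v,z:print((u,v),ray(g,270+u/4,180+v/4,z).round(4))
print('plate')
for u,v in[(52,55),(238,28),(287,315),(100,346)]: f(u,v,.01)
print('collar');f(150,76,.022)
print('arm');f(562,238,.02);f(483,430,.02)
print('boss back');f(542,225,.04);f(587,238,.04)
print('knuckle');f(462,428,.04);f(497,440,.04)
print('lips');f(562,165,.04);f(608,184,.04)
print('thumb');f(520,180,.02)
print('flask');f(171,240,.01)
print('blue');f(380,230,.0);f(390,207,.09)
print('smallb');f(283,435,.075)
print('mortar');f(768,188,.058);f(702,188,.05)
print('bosshead');f(50,470,.036)
s,g=pickle.load(open('pics/scene1.pkl','rb'))
h=lambda u,v,z:print((u,v),ray(g,180+u/3,260+v/3,z).round(4))
print('scene')
for u,v in[(428,28),(708,75),(676,212),(369,147)]: h(u,v,.01)
print('arm');h(262,338,.02);h(145,215,.02)
print('lipbottoms');h(300,458,0);h(354,422,0);
print('collar');h(652,105,.022)
h(258,355,.04);h(302,330,.04)
E
```

```text
plate
(52, 55) [0.7003 0.0331 0.01  ]
(238, 28) [ 0.7234 -0.1043  0.01  ]
(287, 315) [ 0.5099 -0.1431  0.01  ]
(100, 346) [ 0.4847 -0.007   0.01  ]
collar
(150, 76) [ 0.6834 -0.0398  0.022 ]
arm
(562, 238) [ 0.569 -0.343  0.02 ]
(483, 430) [ 0.4277 -0.2854  0.02  ]
boss back
(542, 225) [ 0.5754 -0.3252  0.04  ]
(587, 238) [ 0.5665 -0.3578  0.04  ]
knuckle
(462, 428) [ 0.4275 -0.2677  0.04  ]
(497, 440) [ 0.4194 -0.2927  0.04  ]
lips
(562, 165) [ 0.6196 -0.3398  0.04  ]
(608, 184) [ 0.6063 -0.3732  0.04  ]
thumb
(520, 180) [ 0.6114 -0.3123  0.02  ]
flask
(171, 240) [ 0.5637 -0.0574  0.01  ]
blue
(380, 230) [ 0.5754 -0.2117  0.    ]
(390, 207) [ 0.5786 -0.2103  0.09  ]
smallb
(283, 435) [ 0.4181 -0.1378  0.075 ]
mortar
(768, 188) [ 0.6025 -0.4849  0.058 ]
(702, 188) [ 0.603  -0.4392  0.05  ]
bosshead
(50, 470) [0.3926 0.0263 0.036 ]
scene
(428, 28) [ 0.4921 -0.0115  0.01  ]
(708, 75) [0.704  0.0307 0.01  ]
(676, 212) [ 0.7297 -0.1159  0.01  ]
(369, 147) [ 0.5208 -0.1526  0.01  ]
arm
(262, 338) [ 0.5544 -0.3329  0.02  ]
(145, 215) [ 0.4313 -0.2846  0.02  ]
lipbottoms
(300, 458) [ 0.608  -0.3783  0.    ]
(354, 422) [ 0.6223 -0.3448  0.    ]
collar
(652, 105) [ 0.6832 -0.0349  0.022 ]
(258, 355) [ 0.5703 -0.3573  0.04  ]
(302, 330) [ 0.5824 -0.3313  0.04  ]
```

```bash
python3 -m jog '[388,-62,0,38.6,-1, 388,-62,0,38.6,-1, 388,-62,0,38.6,-1, 388,-62,0,38.6,-1, 388,-62,0,38.6,-1, 388,-62,0,38.6,-1, 388,-62,0,38.6,-1, 388,-62,0,38.6,-1, 388,-62,0,38.6,-1, 388,-62,0,38.6,-1]'
python3 - <<'E'
from look import *
s,g=snap('wrist','w1'); print(s['ee_pos'],s['orientation'],s['qpos'],s['joint_vel'].round(3)); print(g['T_tool_cam'],g['mtx'])
E
```

```text
t: 1.1
ee_pos: [0.4983, -0.3087, 0.255]
orientation: [-3.083, 0.598, 0.002]
wrist_force: [-0.8, 1.0, 0.4]
grip_width: 0.0852
[ 0.49830639 -0.30866656  0.25496225] [-3.08320115e+00  5.97650558e-01  1.53509802e-03] [-5.54864113e-01  4.15995610e-01  2.49266614e-01  1.40533677e+00
  5.87854410e-04  2.96966100e+00] [-0.057 -0.029 -0.04   0.01  -0.03  -0.023]
[[ 1.84040609e-04 -9.63764010e-01 -2.66756255e-01  6.75991195e-02]
 [ 9.99999974e-01  1.42054705e-04  1.76690860e-04  9.87383533e-04]
 [-1.32394311e-04 -2.66756281e-01  9.63764011e-01 -1.18557611e-01]
 [ 0.00000000e+00  0.00000000e+00  0.00000000e+00  1.00000000e+00]] [[417.85842549   0.         318.93134667]
 [  0.         417.85842549 236.62158769]
 [  0.           0.           1.        ]]
```

View pics/w1.png

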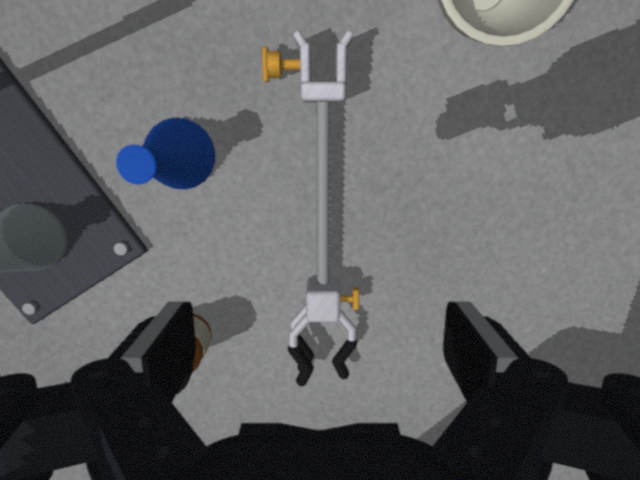

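The wrist view shows the arm almost vertical in the image from (322,102) to (323,283), with the boss's back edge at row 100 and the knuckle's front edge at row 291.

Run:
```python
from look import *
import time
s,g=pickle.load(open('pics/w1.pkl','rb'))
f=g['frame'].astype(int)
for r in(110,150,200,260,270): print(r,f[r,308:352].sum(1))
T=R.from_rotvec(s['orientation']).as_matrix(); p=s['ee_pos']
for n,u,v,z in[('arm1',322,110,.02),('arm2',322.7,275,.02),('bossL',302,100,.04),('bossR',344,100,.04),('kL',307,291,.04),('kR',340.5,291,.04)]:
    P=ray(g,u,v,z,s); print(n,P.round(4),(T.T@(P-p)*1000).round(1))
s=observe(); print(s['ee_pos'],s['orientation'],s['wrist_force'])
```

```text
110 [390 400 388 386 389 370 372 346 349 379 415 440 452 448 440 434 415 394
 358 317 276 267 277 262 269 263 265 263 253 245 245 247 236 245 249 248
 279 340 389 394 400 400 401 406]
150 [401 403 399 401 404 401 398 391 389 390 411 444 453 458 444 441 409 387
 342 310 266 243 243 259 251 249 248 257 255 253 274 256 259 259 268 296
 341 373 393 405 403 400 391 390]
200 [377 385 399 396 401 394 400 393 375 382 408 432 456 452 455 429 414 386
 344 301 261 254 258 253 250 245 250 254 247 261 259 254 258 266 291 339
 372 382 390 384 398 396 398 406]
260 [401 402 411 398 400 397 395 388 378 379 406 429 452 453 440 437 412 377
 332 286 253 256 256 259 264 271 264 249 258 252 254 260 261 286 332 373
 398 401 392 393 374 389 385 393]
270 [399 395 398 414 412 422 413 400 378 388 401 428 451 453 443 428 400 378
 340 287 252 237 267 262 266 275 273 266 266 261 267 268 264 269 268 268
 275 268 264 257 257 258 261 260]
arm1 [ 0.5675 -0.3401  0.02  ] [ 76.2   3.5 234.9]
arm2 [ 0.4351 -0.2878  0.02  ] [-66.1   4.5 235. ]
bossL [ 0.5795 -0.3284  0.04  ] [ 82.9 -11.8 214.9]
bossR [ 0.5676 -0.358   0.04  ] [ 82.9  20.1 214.9]
kL [ 0.4337 -0.2725  0.04  ] [-73.2  -9.2 215.1]
kR [ 0.4229 -0.2992  0.04  ] [-73.2  19.6 215. ]
[ 0.49660736 -0.30962714  0.25512564] [-3.08315361  0.60075178  0.00318428] [-0.10511974  0.08811031  0.31250665]
```

```bash
python3 -m jog '[3,2.6,50,-0.4,-1, 3,2.6,100,-0.4,-1, 3,2.6,150,-0.4,-1, 3,2.6,185,-0.4,-1, 3,2.6,205,-0.4,-1, 3,2.6,218,-0.4,-1, 3,2.6,226,-0.4,-1, 3,2.6,226,-0.4,-1, 3,2.6,226,-0.4,-1]'
python3 - <<'E'
from look import *
s,g=snap('wrist','w2'); print(s['ee_pos'],s['orientation'],s['wrist_force'])
E
```

```text
t: 2.05
ee_pos: [0.4981, -0.3151, 0.0316]
orientation: [3.084, -0.595, 0.003]
wrist_force: [0.6, -0.3, -0.1]
grip_width: 0.0856
[ 0.49813984 -0.315139    0.03155282] [ 3.08385086 -0.5952271   0.00313199] [ 0.6064071  -0.33005823 -0.06787054]
```

View pics/w2.png

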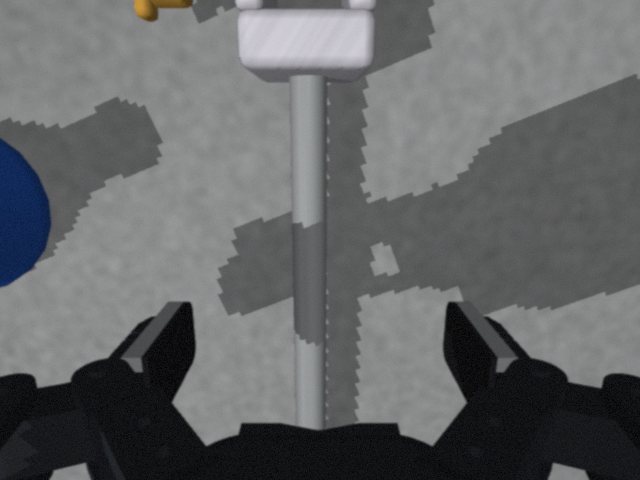

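The arm runs from (308,90) to (311,400); the finger midline is at about column 319, so it lies slightly off to the left. I'll measure the offset.

Run:
```python
from look import *
s,g=pickle.load(open('pics/w2.pkl','rb'))
T=R.from_rotvec(s['orientation']).as_matrix(); p=s['ee_pos']
for n,u,v,z in[('arm1',308.5,90,.02),('arm2',309,200,.02),('arm2',311,410,.02),('bossback',308,68,.04)]:
    P=ray(g,u,v,z,s); print(n,P.round(4),(T.T@(P-p)*1000).round(1))
s=observe(); print(s['ee_pos'],s['orientation'],s['wrist_force'])
```

```text
arm1 [ 0.5698 -0.3417  0.02  ] [76.4 -2.1 11.7]
arm2 [ 0.5394 -0.3294  0.02  ] [43.6 -2.1 11.6]
arm2 [ 0.4673 -0.3008  0.02  ] [-34.   -1.9  11.5]
bossback [ 0.5732 -0.3434  0.04  ] [80.2 -1.7 -8.3]
[ 0.49842675 -0.31518499  0.03185128] [ 3.08362067 -0.59493598  0.00414212] [-0.63025811 -1.1616109  -0.31813006]
```

```bash
python3 -m jog '[-1,-2,3,0,-1, -1,-2,3,0,-1, -1,-2,3,0,0.3, -1,-2,3,0,1, -1,-2,3,0,1, -1,-2,3,0,1, -1,-2,3,0,1, -1,-2,3,0,1, -1,-2,3,0,1, -1,-2,3,0,1]' 80; python3 -c "
from bench import *;s=observe();print(s['ee_pos'],s['orientation'],s['wrist_force'],s['ft_torque'],s['grip_width'])"
```

```text
t: 3.1
ee_pos: [0.4974, -0.3122, 0.0275]
orientation: [3.085, -0.595, 0.0]
wrist_force: [-0.6, 1.0, 2.2]
grip_width: 0.0081
[ 0.4974018  -0.31221174  0.02750217] [ 3.08469074e+00 -5.94821582e-01  3.10120026e-04] [-0.60307883  0.998282    2.20112246] [0.08528567 0.06590226 0.01360599] 0.008106158712431503
```

```bash
python3 -m jog '[0,0,-5,0,1, 0,0,-20,0,1, 0,0,-45,0,1, 0,0,-75,0,1, 0,0,-105,0,1, 0,0,-135,0,1, 0,0,-160,0,1, 0,0,-175,0,1, 0,0,-180,0,1, 0,0,-180,0,1]'
python3 - <<'E'
from look import *
s,g=snap('wrist','w3');snap('scene','s3'); print(s['ee_pos'],s['orientation'],s['wrist_force'],s['ft_torque'],s['grip_width'])
E
```

```text
t: 4.1
ee_pos: [0.4974, -0.3122, 0.2075]
orientation: [3.085, -0.595, 0.001]
wrist_force: [0.1, 0.1, -3.3]
grip_width: 0.0083
[ 0.49744221 -0.31220573  0.20753074] [ 3.08457424e+00 -5.94683609e-01  9.23729124e-04] [ 0.07965224  0.08198066 -3.26605151] [-0.04437871 -0.01905637 -0.0229231 ] 0.008315672764059432
```

View pics/w3.png

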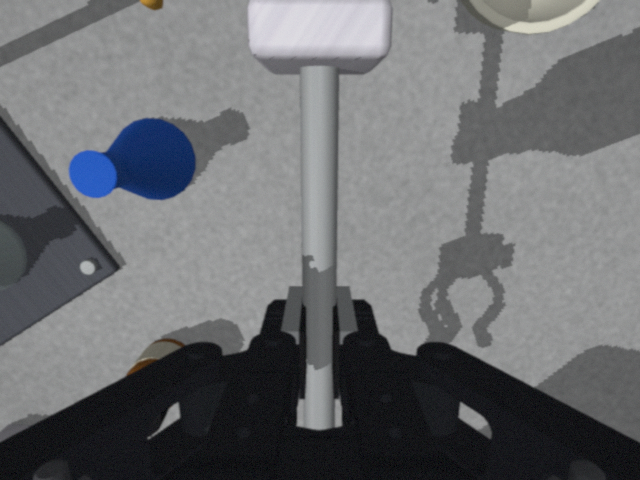

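View pics/s3.png

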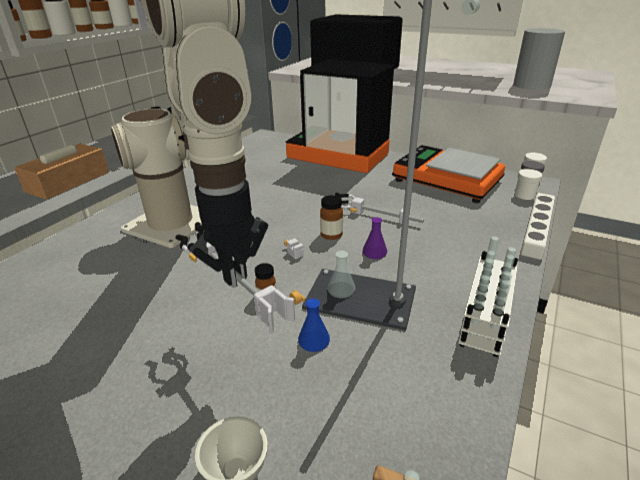

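The clamp is held level, with its arm at column 319 in line with the tool. Next I'll locate the rod and plate more precisely from the first images.

```bash
python3 - <<'E'
from look import *
from scipy.optimize import least_squares
s,g=pickle.load(open('pics/top1.pkl','rb'))
f=g['frame'].astype(int).sum(2)
m=(f<260).astype(np.uint8)
n,l,st,c=cv2.connectedComponentsWithStats(m)
k=l[215,295]; print(st[k])
cs,_=cv2.findContours((l==k).astype(np.uint8),cv2.RETR_EXTERNAL,cv2.CHAIN_APPROX_NONE)
h=cv2.convexHull(cs[0])
print(cv2.minAreaRect(cs[0]))
# rod in top
ft=g['frame'].astype(int)
for r in(150,165,180,190): print('top',r,ft[r,298:320].sum(1))
s2,g2=pickle.load(open('pics/scene1.pkl','rb'))
fs=g2['frame'].astype(int)
for r in(20,60,120,180,240,280): 
    c0=int(426-(r)*(27/295)); print('sc',r,c0-12,fs[r,c0-12:c0+13].sum(1))
E
python3 - <<'E'
import cv2
a=cv2.imread('pics/top1.png')
cv2.imwrite('pics/tz2.png',cv2.resize(a[130:275,270:350],None,fx=4,fy=4,interpolation=cv2.INTER_CUBIC))
E
```

```text
[ 284  138   58  128 3308]
((308.12158203125, 201.229736328125), (124.1212387084961, 47.51130676269531), 80.53767395019531)
top 150 [403 404 406 407 407 409 383 314 257 237 230 227 357 435 433 429 411 403
 405 397 390 392]
top 165 [406 407 405 411 419 416 378 309 255 234 225 246 352 413 408 405 411 416
 410 402 405 410]
top 180 [410 409 406 410 414 413 396 328 255 231 219 269 365 411 417 424 420 405
 404 409 413 416]
top 190 [390 378 376 342 290 286 277 269 255 229 217 226 237 243 241 242 242 245
 243 241 245 245]
sc 20 412 [407 410 405 405 407 414 405 415 420 333 209 233 251 272 275 271 259 260
 414 422 405 412 407 412 413]
sc 60 408 [553 542 548 543 543 552 547 553 555 469 226 225 263 273 289 279 270 327
 533 534 514 517 526 505 508]
sc 120 403 [393 391 390 382 380 384 386 400 383 218 230 276 287 302 273 272 308 381
 375 377 383 388 395 390 388]
sc 180 397 [ 35  55  53  35  45 108 227 234 219 202 254 272 293 304 303 288  75  27
  30  27  39  78 129 164 207]
sc 240 392 [418 434 421 413 430 430 426 430 300 221 269 287 290 285 309 438 437 433
 429 436 434 432 426 419 421]
sc 280 388 [316 373 388 381 398 412 427 436 344 245 272 296 299 286 308 416 439 444
 430 419 436 430 438 437 426]
```

View pics/tz2.png

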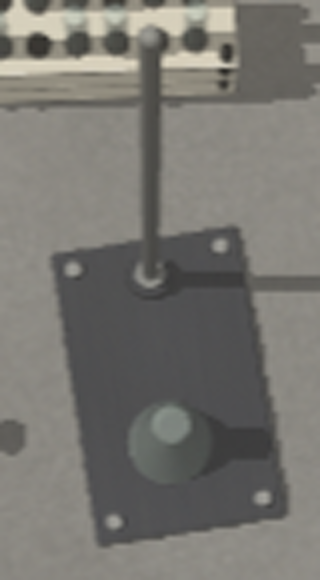

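```bash
python3 - <<'E'
from look import *
from scipy.optimize import least_squares
s,g=pickle.load(open('pics/top1.pkl','rb')); s2,g2=pickle.load(open('pics/scene1.pkl','rb'))
top=[(150,307.3),(165,307.2),(180,307.3)]
sc=[(20,425.3),(120,415.2),(240,403.2),(280,399.2)]
def colat(g,x,y,row):
    zs=np.linspace(0,.62,200); P=np.array([proj(g,[x,y,z]) for z in zs])
    o=np.argsort(P[:,1]); return np.interp(row,P[o,1],P[o,0])
def res(p): return [colat(g,p[0],p[1],r)-c for r,c in top]+[colat(g2,p[0],p[1],r)-c for r,c in sc]
o=least_squares(res,[.684,-.04],diff_step=1e-4); print('rod',o.x,o.fun.round(2))
q=lambda u,v:ray(g,270+u/4,130+v/4,.013)[:2]
b=np.array([q(73,270),q(221,246),q(263,498),q(114,522)]);
print('bolts ctr',b.mean(0),'head',np.degrees(np.arctan2(*(b[0]+b[1]-b[2]-b[3])[::-1])),np.degrees(np.arctan2(*(b[0]-b[1])[::-1]))-90,np.linalg.norm(b[0]-b[3]),np.linalg.norm(b[0]-b[1]))
# in-hand boss
s3,g3=pickle.load(open('pics/w3.pkl','rb'))
T=R.from_rotvec(s3['orientation']).as_matrix(); p=s3['ee_pos']
for x,y,z in[(81,0,-12.5),(81,-17,-12.5),(81,17,-12.5),(79,0,7.5),(20,0,7.5)]: print((x,y,z),proj(g3,p+T@(np.array([x,y,z])/1e3),s3).round(1))
E
python3 -c "
import cv2
a=cv2.imread('pics/w3.png');cv2.imwrite('pics/w3z.png',cv2.resize(a[0:120,220:420],None,fx=4,fy=4))"
```

```text
rod [ 0.68539396 -0.03927595] [-0.06  0.07 -0.   -0.09  0.03  0.04  0.05]
bolts ctr [ 0.60536428 -0.0542095 ] head 10.235029272441476 10.496588787034725 0.18961518580045802 0.11088667038176091
(81, 0, -12.5) [314.7  62.1]
(81, -17, -12.5) [242.7  62. ]
(81, 17, -12.5) [386.7  62.1]
(79, 0, 7.5) [315.4  79.2]
(20, 0, 7.5) [315.8 274.8]
```

View pics/w3z.png

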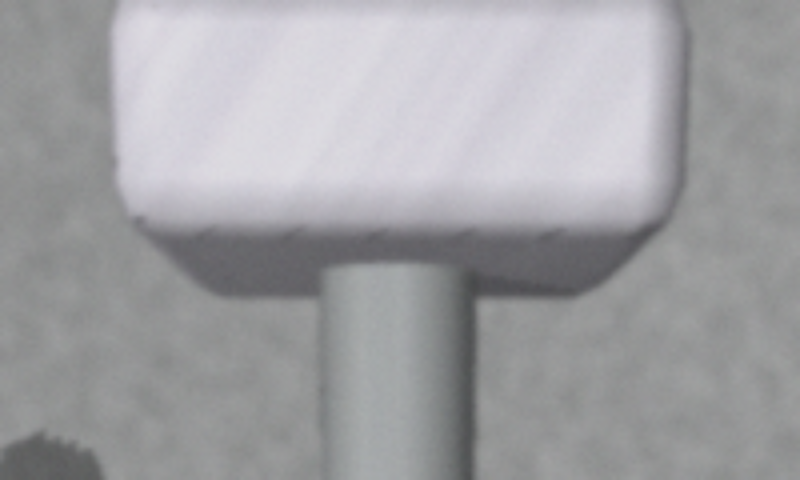

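```bash
python3 -m jog '[-4,-12,0,-2,1, -12,-35,0,-6,1, -22,-65,0,-10,1, -33,-98,0,-15,1, -45,-132,0,-20,1, -56,-165,0,-24,1, -66,-195,0,-28,1, -73,-216,0,-31,1, -77,-227,0,-32,1, -78,-230,0,-32.1,1]'; python3 -m jog '[0,0,0,0,1, 0,0,0,0,1, 0,0,0,0,1]'
python3 - <<'E'
from look import *
snap('scene','s4');snap('top','t4');s,g=snap('wrist','w4'); print(s['ee_pos'],s['orientation'],s['wrist_force'],s['ft_torque'],s['grip_width'])
print(s['t'],s['qpos'])
E
```

```text
t: 5.2
ee_pos: [0.5099, -0.0681, 0.2067]
orientation: [-3.128, -0.285, 0.002]
wrist_force: [0.8, -0.9, -2.6]
grip_width: 0.0085
t: 5.5
ee_pos: [0.5104, -0.0707, 0.2072]
orientation: [3.129, 0.278, -0.0]
wrist_force: [-0.3, 1.2, -2.2]
grip_width: 0.0084
[ 0.51041006 -0.0705283   0.20725338] [ 3.12910782e+00  2.78723497e-01 -1.25282035e-04] [-0.335594    0.39507611 -2.87691195] [ 0.02839669 -0.05592899 -0.05016496] 0.00836035061021143
5.6 [-1.37250048e-01  2.97020097e-01 -4.90712386e-02  1.22476125e+00
 -1.11233507e-04  2.82666268e+00]
```

View pics/w4.png

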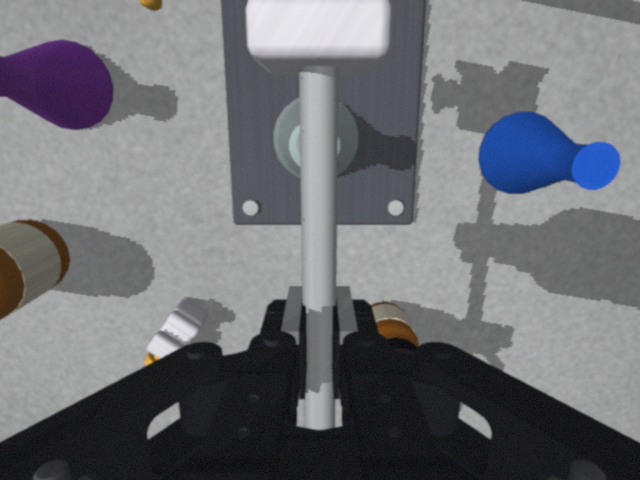

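View pics/s4.png

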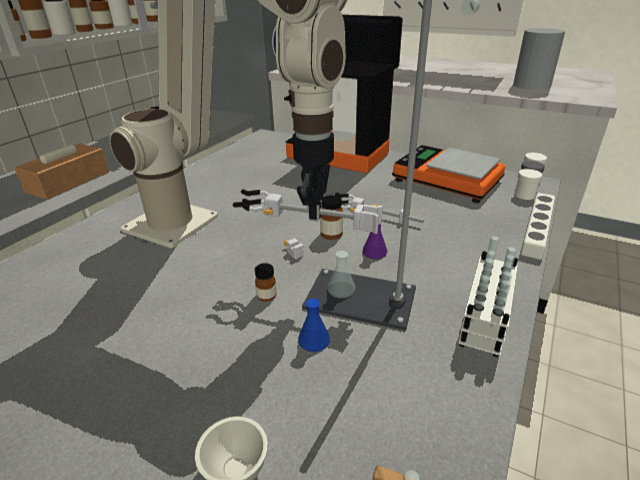

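View pics/t4.png

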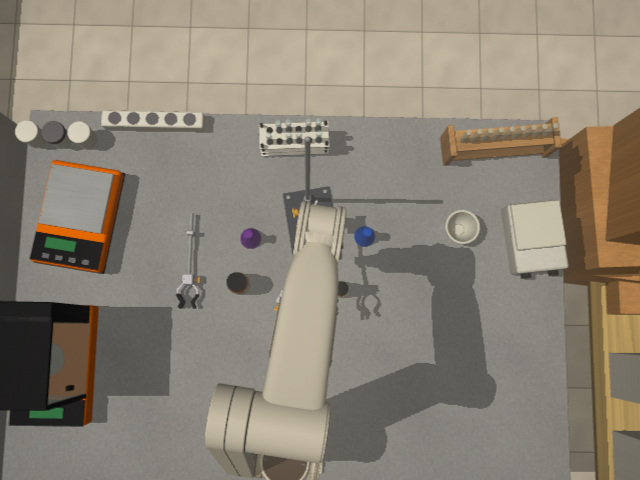

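The wrist view shows the plate's near edge level along row 223 (columns 236–412), parallel to the tool, with the clamp's arm at column 319. I'll check the centreline and the clearance of the wrist housing to the rod.

Run:
```python
from look import *
s,g=pickle.load(open('pics/w4.pkl','rb'))
T=R.from_rotvec(s['orientation']).as_matrix(); p=s['ee_pos']
print('heading tool',np.degrees(np.arctan2(T[1,0],T[0,0])))
L=lambda P:(T.T@(np.array(P)-p)*1000).round(1)
for u,v,z in[(236,223.5,.01),(412,223.5,.01),(223,10,.01),(426,10,.01),(250.5,208,.013),(396,208,.013)]:
    P=ray(g,u,v,z,s);print((u,v),P.round(4),L(P))
print('rod in tool',L([.6854,-.0393,.2]))
a=g['frame'].astype(int).sum(2)
for u,v,z in[(248,50,0)]: pass
s2,g2=pickle.load(open('pics/t4.pkl','rb'))
for z in(.3,.4,.5): print(z,L(ray(g2,325,206,z)),L(ray(g2,341,225,z)),L(ray(g2,303,225,z)))
cv2.imwrite('pics/w4z.png',cv2.resize(cv2.cvtColor(g['frame'][0:120,220:420],cv2.COLOR_RGB2BGR),None,fx=4,fy=4))
_,g4=pickle.load(open('pics/s4.pkl','rb'))
cv2.imwrite('pics/s4z.png',cv2.resize(cv2.cvtColor(g4['frame'][100:280,220:440],cv2.COLOR_RGB2BGR),None,fx=3.5,fy=3.3))
```

```text
heading tool 10.180309983616176
(236, 223.5) [ 0.4895 -0.0098  0.01  ] [ -9.8 -63.5 197.2]
(412, 223.5) [ 0.5137 -0.1444  0.01  ] [ -9.8  73.3 197.3]
(223, 10) [0.6367 0.0177 0.01  ] [139.9 -64.5 197.2]
(426, 10) [ 0.6612 -0.1186  0.01  ] [140.   73.9 197.2]
(250.5, 208) [ 0.5044 -0.0196  0.013 ] [  3.1 -51.2 194.2]
(396, 208) [ 0.524  -0.1288  0.013 ] [  3.1  59.7 194.3]
rod in tool [177.8   0.2   7.2]
0.3 [ 93.7  31.  -92.8] [ 40.5  62.3 -92.7] [ 55.3 -30.2 -92.8]
0.4 [  74.6   25.  -192.8] [  24.9   54.2 -192.7] [  38.7  -32.1 -192.8]
0.5 [  55.4   19.  -292.7] [   9.4   46.1 -292.7] [  22.2  -34.  -292.8]
```

View pics/s4z.png

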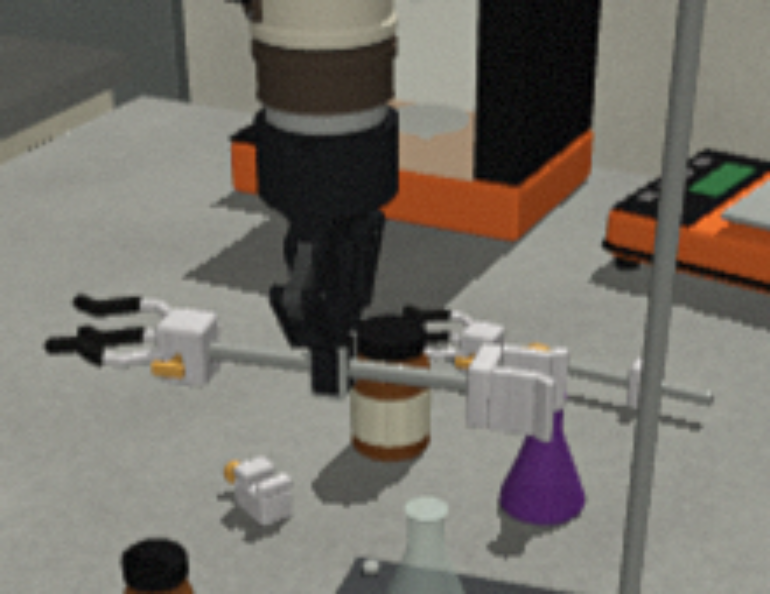

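View pics/w4z.png

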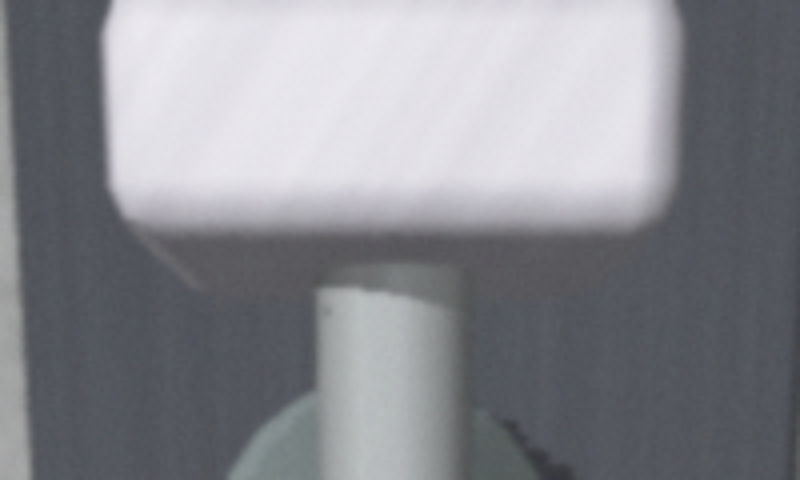

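Run:
```python
from look import *
s,g=pickle.load(open('pics/w4.pkl','rb'))
T=R.from_rotvec(s['orientation']).as_matrix(); p=s['ee_pos']
_,gs=pickle.load(open('pics/s4.pkl','rb')); _,gt=pickle.load(open('pics/t4.pkl','rb'))
W=lambda c:p+T@np.array([c[0]-13.5,-c[1],7.5-(c[2]-20)])/1e3   # clamp mm -> world (y flips)
for n,c in dict(backtopN=(96,-17,40),backbotN=(96,-17,0),backtopF=(96,17,40),lipN_top=(145,-23,40),lipN_bot=(145,-23,0),lipF_top=(145,23,40),arm_boss=(96,0,20),arm_kn=(-60,0,20),knN_top=(-60,-17,40),screw=(120,48,20)).items():
    P=W(c);a=proj(gs,P);b=proj(gt,P);print(n,P.round(4),'s4z',((a-[220,100])*[3.5,3.3]).round(0),'top',b.round(1))
cv2.imwrite('pics/t4z.png',cv2.resize(cv2.cvtColor(gt['frame'][130:250,260:380],cv2.COLOR_RGB2BGR),None,fx=5,fy=5,interpolation=cv2.INTER_CUBIC))
im=cv2.resize(cv2.cvtColor(gs['frame'][195:245,325:430],cv2.COLOR_RGB2BGR),None,fx=7,fy=7,interpolation=cv2.INTER_CUBIC)
for c in[(96,-17,40),(96,-17,0),(96,17,40),(145,-23,40),(145,-23,0),(145,23,40)]:
    a=(proj(gs,W(c))-[325,195]+.5)*7; cv2.circle(im,tuple(int(x) for x in a),3,(0,0,255),-1)
cv2.imwrite('pics/s4y.png',im)
```

```text
backtopN [ 0.5946 -0.0727  0.2197] s4z [468. 368.] top [319.5 217. ]
backbotN [ 0.5946 -0.0727  0.1797] s4z [467. 428.] top [319.2 219.7]
backtopF [ 0.5886 -0.0392  0.2197] s4z [484. 341.] top [306.6 219.1]
lipN_top [ 0.6439 -0.0699  0.2197] s4z [556. 385.] top [318.8 198.4]
lipN_bot [ 0.6439 -0.0699  0.1797] s4z [552. 445.] top [318.5 201.5]
lipF_top [ 0.6358 -0.0246  0.2197] s4z [573. 348.] top [301.3 201.2]
arm_boss [ 0.5916 -0.0559  0.1997] s4z [475. 384.] top [313.  219.4]
arm_kn [ 0.4381 -0.0835  0.1998] s4z [215. 349.] top [322.6 277.8]
knN_top [ 0.4411 -0.1003  0.2198] s4z [201. 333.] top [329.3 276.1]
screw [ 0.6067 -0.0045  0.1997] s4z [536. 353.] top [293.5 213.4]
```

View pics/t4z.png

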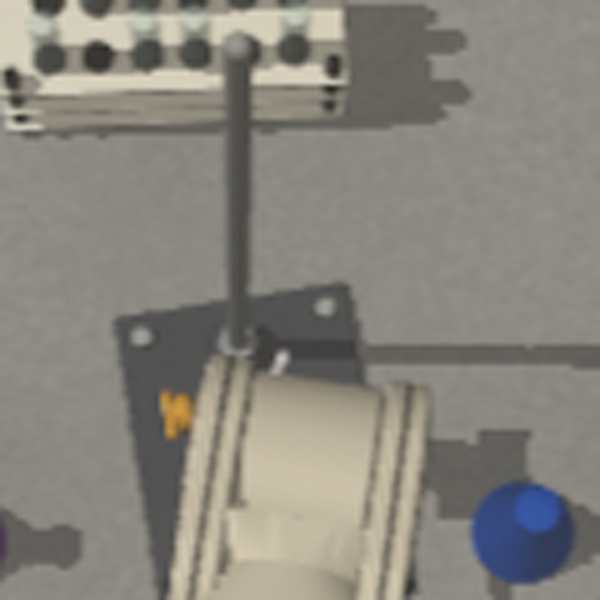

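View pics/s4y.png

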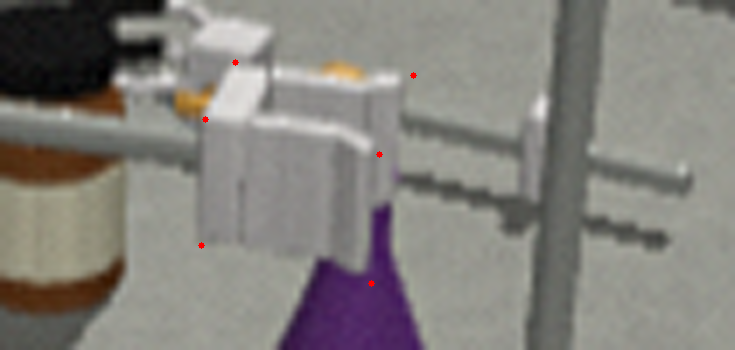

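The scene view shows the boss about 2 px off my model (good). In the top view the screw and lip sit ~1 px left of prediction relative to the rod, which agrees with the wrist view: shift about +3 mm in tool y. I'll advance partway and look again.

```bash
python3 -m jog '[0,1,0,0,1, 0,3,0,0,1, 3,3,0,0,1, 10,3,0,0,1, 18,3,0,0,1, 25,3,0,0,1, 30,3,0,0,1, 33,3,0,0,1, 33,3,0,0,1, 33,3,0,0,1]'; python3 -m jog '[0,0,0,0,1, 0,0,0,0,1, 0,0,0,0,1]'
python3 - <<'E'
from look import *
_,gs=snap('scene','s5');_,gt=snap('top','t5');s,g=snap('wrist','w5'); print(s['ee_pos'],s['orientation'],s['wrist_force'],s['ft_torque'],s['grip_width'])
a=cv2.resize(cv2.cvtColor(gt['frame'][160:240,260:360],cv2.COLOR_RGB2BGR),None,fx=4,fy=5,interpolation=cv2.INTER_CUBIC)
b=cv2.resize(cv2.cvtColor(gs['frame'][0:250,320:430],cv2.COLOR_RGB2BGR),None,fx=3.5,fy=2.4,interpolation=cv2.INTER_CUBIC)
c=np.zeros((600,800,3),np.uint8);c[:a.shape[0],:400]=a;c[:b.shape[0],400:400+b.shape[1]]=b
cv2.imwrite('pics/c5.png',c)
T=R.from_rotvec(s['orientation']).as_matrix();p=s['ee_pos']
print('rod in tool',(T.T@(np.array([.6854,-.0393,.2])-p)*1000).round(1))
E
```

```text
t: 6.65
ee_pos: [0.5433, -0.0667, 0.2071]
orientation: [-3.129, -0.281, 0.001]
wrist_force: [-0.5, -0.4, -3.3]
grip_width: 0.0081
t: 6.95
ee_pos: [0.5433, -0.0667, 0.2074]
orientation: [3.129, 0.281, -0.0]
wrist_force: [0.0, -0.2, -2.5]
grip_width: 0.0083
[ 0.54338704 -0.06676749  0.20740689] [3.12891250e+00 2.81211069e-01 2.02025286e-04] [-0.14495854 -0.52495675 -1.9750045 ] [-0.00848614 -0.06097355  0.04201165] 0.00806740280050775
rod in tool [144.6  -1.7   7.4]
```

View pics/c5.png

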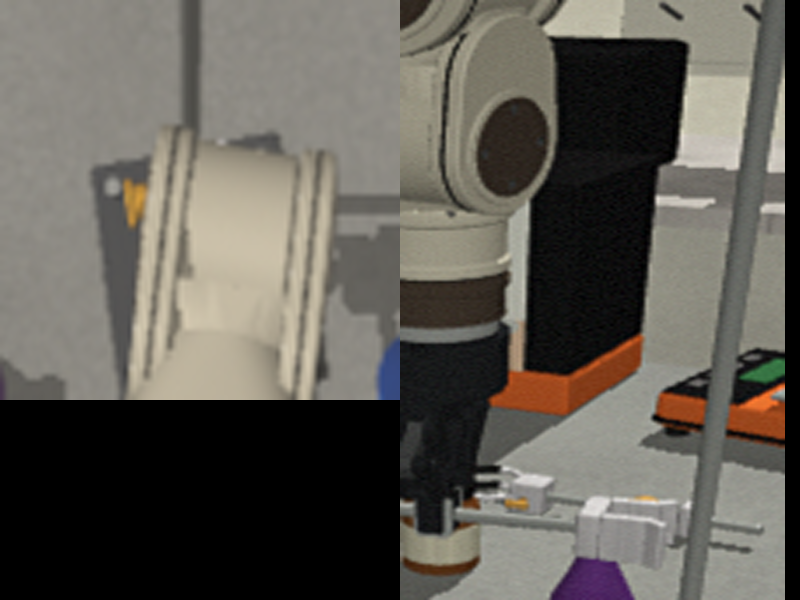

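View pics/w5.png

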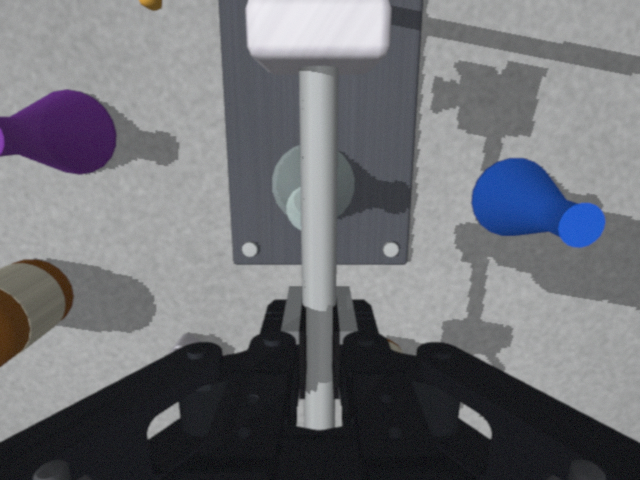

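The wrist view shows the plate's midline at column 321–323 against the clamp's 319, so I'll shift 1.5 mm more and keep advancing slowly with force checks.

```bash
python3 -m jog '[2,1,0,0,1, 6,1.5,0,0,1, 10,1.5,0,0,1, 14,1.5,0,0,1, 18,1.5,0,0,1, 22,1.5,0,0,1, 26,1.5,0,0,1, 30,1.5,0,0,1, 32,1.5,0,0,1, 32,1.5,0,0,1]'; python3 -m jog '[0,0,0,0,1, 0,0,0,0,1, 0,0,0,0,1]'
python3 - <<'E'
from look import *
_,gs=snap('scene','s6');s,g=snap('wrist','w6'); print(s['ee_pos'],s['orientation'],s['wrist_force'],s['ft_torque'],s['grip_width'])
cv2.imwrite('pics/s6z.png',cv2.resize(cv2.cvtColor(gs['frame'][180:260,330:440],cv2.COLOR_RGB2BGR),None,fx=7,fy=7,interpolation=cv2.INTER_CUBIC))
E
```

```text
t: 8.1
ee_pos: [0.5755, -0.0624, 0.2072]
orientation: [3.129, 0.282, -0.0]
wrist_force: [0.2, -0.5, -2.7]
grip_width: 0.0084
t: 8.4
ee_pos: [0.5751, -0.0625, 0.2074]
orientation: [3.129, 0.281, -0.0]
wrist_force: [0.3, -0.4, -2.2]
grip_width: 0.0085
[ 0.57510314 -0.06251698  0.20738525] [-3.12897134e+00 -2.81162904e-01 -6.52186652e-05] [ 0.01639985  0.63845899 -1.97377649] [ 0.06762022 -0.12484134  0.07758885] 0.008129558970305711
```

View pics/s6z.png

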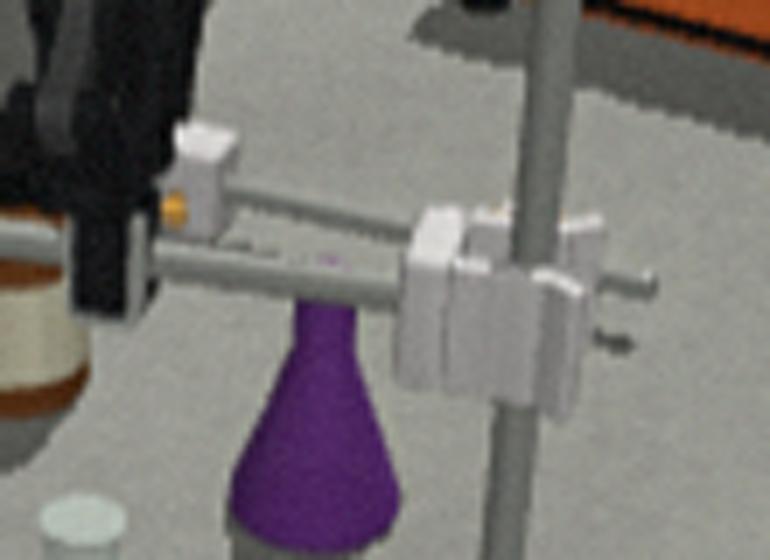

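View pics/w6.png

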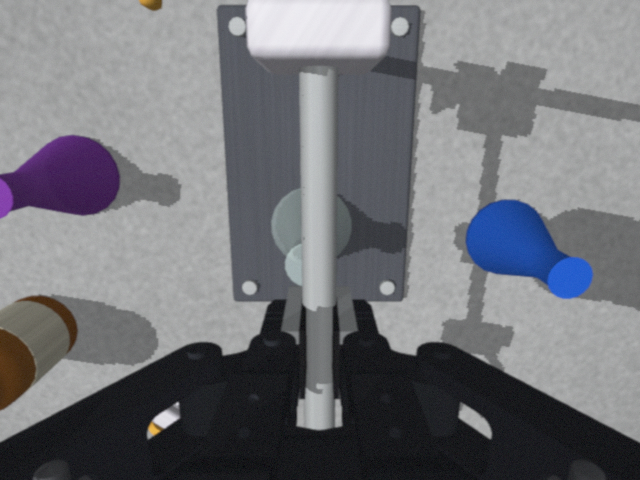

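The rod is now between the lips, the plate's bolts straddle column 318.5 (centred on the boss), and no contact is felt. I'll advance in small steps.

```bash
cat > f.py <<'E'
from look import *
s=observe();T=R.from_rotvec(s['orientation']).as_matrix()
print('tool F',(T.T@s['wrist_force']).round(2),'rodx',(T.T@(np.array([.6854,-.0393,.2])-s['ee_pos'])*1000).round(1),'tq',s['ft_torque'].round(2),s['grip_width'].round(4),s['t'])
E
python3 f.py; python3 -m jog '[2,0,0,0,1, 4,0,0,0,1, 6,0,0,0,1, 6,0,0,0,1, 6,0,0,0,1]'; python3 f.py;  python3 -m jog '[1,0,0,0,1, 2,0,0,0,1, 2,0,0,0,1, 2,0,0,0,1]'; python3 f.py;  python3 -m jog '[0.5,0,0,0,1, 1,0,0,0,1, 1,0,0,0,1, 1,0,0,0,1]'; python3 f.py
```

```text
t: 9.0
ee_pos: [0.5811, -0.0614, 0.2072]
orientation: [-3.129, -0.281, 0.0]
wrist_force: [0.1, -0.5, -2.5]
grip_width: 0.0082
t: 9.4
ee_pos: [0.5831, -0.0611, 0.2073]
orientation: [-3.129, -0.281, 0.0]
wrist_force: [0.1, -0.1, -2.9]
grip_width: 0.0085
t: 9.8
ee_pos: [0.5841, -0.0609, 0.2073]
orientation: [-3.129, -0.281, 0.0]
wrist_force: [0.4, 0.1, -2.9]
grip_width: 0.0085Traceback (most recent call last):
  File "f.py", line 3, in <module>
    print('tool F',(T.T@s['wrist_force']).round(2),'rodx',(T.T@(np.array([.6854,-.0393,.2])-s['ee_pos'])*1000).round(1),'tq',s['ft_torque'].round(2),s['grip_width'].round(4),s['t'])
                                                                                                                                                     ^^^^^^^^^^^^^^^^^^^^^
AttributeError: 'float' object has no attribute 'round'
Traceback (most recent call last):
  File "f.py", line 3, in <module>
    print('tool F',(T.T@s['wrist_force']).round(2),'rodx',(T.T@(np.array([.6854,-.0393,.2])-s['ee_pos'])*1000).round(1),'tq',s['ft_torque'].round(2),s['grip_width'].round(4),s
[... 491 characters left out ...]
                                                                                                                                                ^^^^^^^^^^^^^^^^^^^^^
AttributeError: 'float' object has no attribute 'round'
Traceback (most recent call last):
  File "f.py", line 3, in <module>
    print('tool F',(T.T@s['wrist_force']).round(2),'rodx',(T.T@(np.array([.6854,-.0393,.2])-s['ee_pos'])*1000).round(1),'tq',s['ft_torque'].round(2),s['grip_width'].round(4),s['t'])
                                                                                                                                                     ^^^^^^^^^^^^^^^^^^^^^
AttributeError: 'float' object has no attribute 'round'
```

Not in contact yet; I'll continue in 1 mm steps.

```bash
sed -i "s/s\['grip_width'\].round(4)/round(s['grip_width'],4)/" f.py
python3 f.py; for i in 1; do python3 -m jog '[0.5,0,0,0,1, 1,0,0,0,1, 1,0,0,0,1]' >/dev/null; python3 f.py; python3 -m jog '[0.5,0,0,0,1, 1,0,0,0,1, 1,0,0,0,1]'>/dev/null; python3 f.py;python3 -m jog '[0.5,0,0,0,1, 1,0,0,0,1, 1,0,0,0,1]'>/dev/null; python3 f.py; done
```

```text
tool F [ 0.42 -0.07  2.88] rodx [103.5  -3.1   7.3] tq [ 0.02 -0.09  0.03] 0.0085 9.8
tool F [-0.14  0.21  1.89] rodx [102.5  -3.2   7.3] tq [-0.07 -0.09 -0.01] 0.0081 10.1
tool F [ 0.18 -0.09  2.7 ] rodx [101.5  -3.2   7.3] tq [ 0.01 -0.1  -0.01] 0.0085 10.4
tool F [ 0.25 -0.81  2.27] rodx [100.5  -3.2   7.3] tq [-0.03 -0.    0.01] 0.0083 10.7
```

```bash
python3 -m jog '[0.5,0,0,0,1, 1,0,0,0,1, 1,0,0,0,1]' >/dev/null; python3 f.py; python3 -m jog '[0.5,0,0,0,1, 1,0,0,0,1, 1,0,0,0,1]'>/dev/null; python3 f.py;python3 -m jog '[0.5,0,0,0,1, 1,0,0,0,1, 1,0,0,0,1]'>/dev/null; python3 f.py
python3 - <<'E'
from look import *
_,gs=snap('scene','s7')
cv2.imwrite('pics/s7z.png',cv2.resize(cv2.cvtColor(gs['frame'][180:260,330:440],cv2.COLOR_RGB2BGR),None,fx=7,fy=7,interpolation=cv2.INTER_CUBIC))
E
```

```text
tool F [-1.27  0.43  2.08] rodx [99.9 -3.1  7.1] tq [-0.02  0.17 -0.04] 0.0081 11.0
tool F [-2.65 -0.06  1.53] rodx [99.2 -3.2  7. ] tq [-0.16  0.66  0.03] 0.008 11.3
tool F [-5.71  0.37  1.03] rodx [98.5 -3.2  6.8] tq [-0.19  0.98  0.04] 0.0083 11.6
```

View pics/s7z.png

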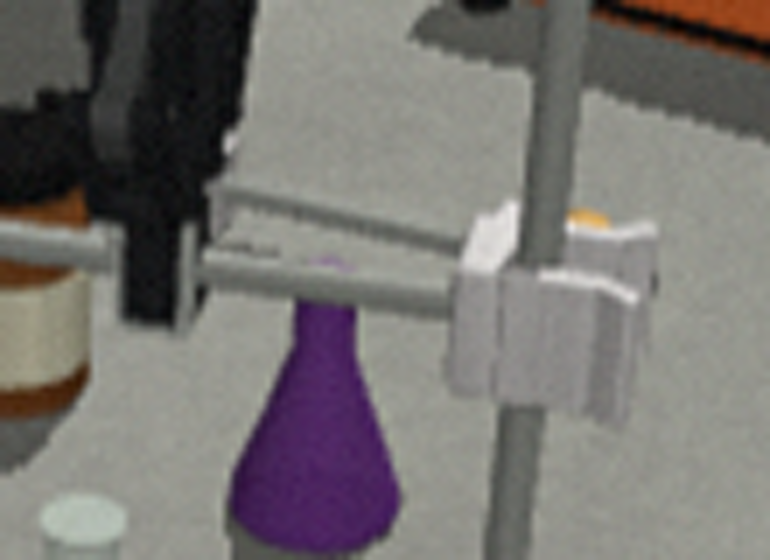

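```bash
python3 -m jog '[0.5,0,0,0,1, 1.2,0,0,0,1, 1.2,0,0,0,1, 1.2,0,0,0,1]' ; python3 f.py; python3 -m jog '[0,0,0,0,1, 0,0,0,0,1]'; python3 f.py; python3 -m jog '[0,0,0,0,1, 0,0,0,0,1]'; python3 f.py
```

```text
t: 12.05
ee_pos: [0.5895, -0.0598, 0.2069]
orientation: [3.129, 0.281, -0.006]
wrist_force: [-7.2, -1.5, -0.3]
grip_width: 0.0083
tool F [-7.31  0.21  0.3 ] rodx [98.1 -3.1  6.5] tq [-0.24  1.38  0.01] 0.0083 12.05
t: 12.25
ee_pos: [0.5895, -0.0599, 0.2069]
orientation: [3.129, 0.281, -0.006]
wrist_force: [-7.1, -1.4, -0.7]
grip_width: 0.0085
tool F [-7.23  0.13  0.69] rodx [98.1 -3.1  6.5] tq [-0.24  1.39  0.03] 0.0085 12.25
t: 12.45
ee_pos: [0.5895, -0.0598, 0.2069]
orientation: [3.129, 0.281, -0.006]
wrist_force: [-6.3, -2.0, -1.0]
grip_width: 0.0086
tool F [-6.56  0.83  1.06] rodx [98.1 -3.1  6.5] tq [-0.29  1.35 -0.03] 0.0086 12.45
```

```bash
python3 -m jog '[0.5,0,0,0,1, 1.2,0,0,0,1, 1.2,0,0,0,1, 1.2,0,0,0,1, 1.2,0,0,0,1]' ; python3 f.py; python3 -m jog '[0,0,0,0,1, 0,0,0,0,1]' >/dev/null; python3 f.py; python3 -m jog '[0,0,0,0,1, 0,0,0,0,1]'>/dev/null; python3 f.py;python3 -m jog '[0,0,0,0,1, 0,0,0,0,1]'>/dev/null; python3 f.py
python3 - <<'E'
from look import *
_,gs=snap('scene','s8');s,g=snap('wrist','w8')
a=cv2.resize(cv2.cvtColor(gs['frame'][170:260,230:440],cv2.COLOR_RGB2BGR),None,fx=3.8,fy=3.8,interpolation=cv2.INTER_CUBIC)
cv2.imwrite('pics/s8z.png',a)
E
```

```text
t: 12.95
ee_pos: [0.59, -0.0597, 0.2067]
orientation: [3.129, 0.281, -0.008]
wrist_force: [-8.7, -0.4, 0.5]
grip_width: 0.0083
tool F [-8.62 -1.14 -0.4 ] rodx [97.6 -3.1  6.2] tq [-0.25  1.62 -0.01] 0.0083 12.95
tool F [-9.37  0.46  0.69] rodx [97.5 -3.1  6.3] tq [-0.3   1.68 -0.02] 0.0082 13.15
tool F [-9.62  0.08  0.2 ] rodx [97.6 -3.1  6.2] tq [-0.28  1.59  0.01] 0.0082 13.35
tool F [-9.7   0.59  0.44] rodx [97.6 -3.1  6.2] tq [-0.28  1.63  0.07] 0.0082 13.55
```

View pics/s8z.png

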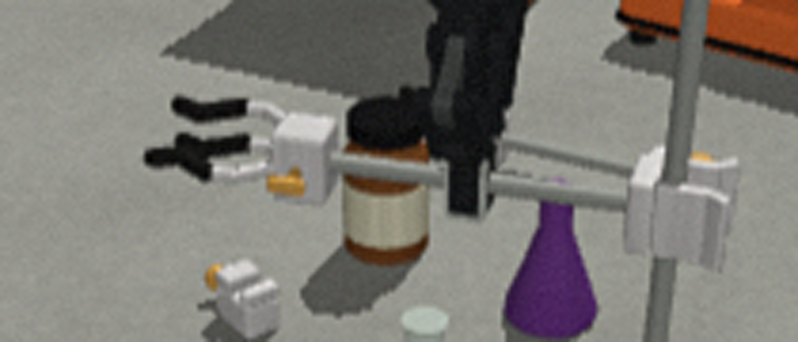

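View pics/w8.png

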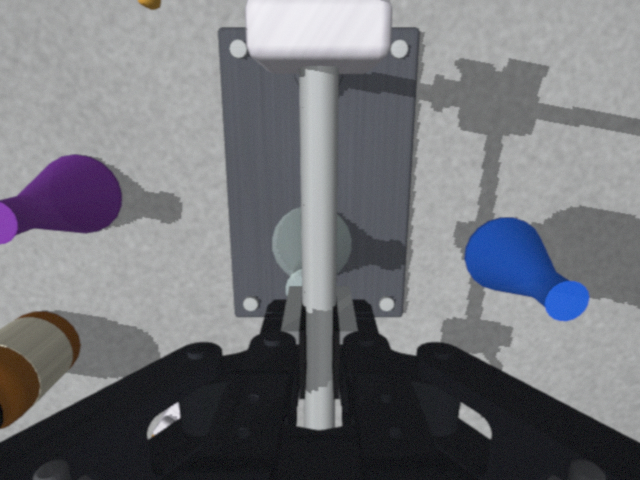

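View pics/s8.png

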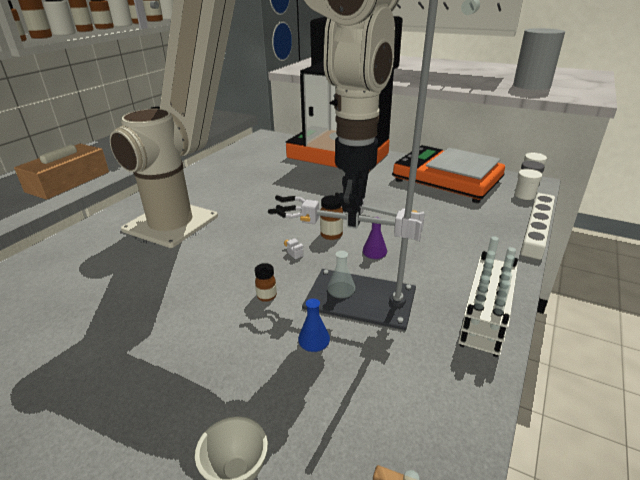

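```bash
python3 -m jog '[0,0,0,0,1, 0.1,0,0,0,1, 0.1,0,0,0,1, 0.1,0,0,0,1, 0.1,0,0,0,1, 0.1,0,0,0,1, 0.1,0,0,0,1, 0.1,0,0,0,1, 0.1,0,0,0,1, 0.1,0,0,0,1]'; python3 f.py; python3 -m jog '[0,0,0,0,1, 0,0,0,0,1, 0,0,0,0,1, 0,0,0,0,1, 0,0,0,0,1, 0,0,0,0,1, 0,0,0,0,1, 0,0,0,0,1, 0,0,0,0,1, 0,0,0,0,1]' ; python3 f.py; python3 -c "
from bench import *
print(finish_job())"
```

```text
t: 14.65
ee_pos: [0.59, -0.0597, 0.2067]
orientation: [3.129, 0.281, -0.009]
wrist_force: [-9.0, -2.9, -0.5]
grip_width: 0.0081
tool F [-9.42  1.28  0.57] rodx [97.5 -3.1  6.2] tq [-0.22  1.64 -0.  ] 0.0081 14.65
t: 15.65
ee_pos: [0.59, -0.0597, 0.2068]
orientation: [3.129, 0.281, -0.009]
wrist_force: [-10.0, -1.0, -0.1]
grip_width: 0.0085
tool F [-10.05  -0.84   0.19] rodx [97.5 -3.1  6.2] tq [-0.28  1.66  0.02] 0.0085 15.65
the job is handed in; nothing more can be done
None
```

The clamp is on the rod, still gripped and pressed home, so you can do up the thumbscrew. I handed the job in at about 15.7 s.

**What I did:** I picked up the bossed clamp by its bare arm with an 80 N grip and carried it level. I then pushed the boss along the stand's axis onto the rod, with the jaws out over the base plate.

**Last checks:**
- **Press:** it held steady at about 9.4–10 N for the last 2.5 s or so.
- **Seating:** force rose from first contact at about 3–5 N per mm of travel, as expected for the springy rod. In the scene view the rod sits deep in the slot, against the boss block.
- **Height and level:** the boss is about 199–200 mm above the bench, and the tool tilts about 0.3–0.5° under the press.
- **Grip:** the opening stayed steady at 8.1–8.6 mm.
- **Everything else:** in the last scene and wrist pictures, the flask and the other objects they show stand where they were. The last top view was taken before the final push.

**What disagreed:**
- The fixed cameras and the wrist camera differed by about 4 mm on the rod's sideways position. I followed the wrist camera, and the boss ended up centred on the plate with almost no sideways force.
- Contact came about 2 mm later than predicted, which is within the calibration error.
- The grip opening reads about 8 mm on an 11 mm arm. I put that down to the pads giving under the grip, but did not check it.
- The rod takes about 2 N of the clamp's weight through friction while pressed.

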